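# Rock the tube block out of the block heater

### The arm

A 6-joint arm with a two-finger parallel gripper is mounted at the origin on a cart in front of the work surface, level with it; the furniture and walls round the work are solid. World frame = base frame: x ahead of the robot, y to its left, z up, the work surface at z = 0. Lengths are in mm, angles in rad, forces in N, time in s.
With the tool pointing down it reaches from about 275 to 1000 mm from the base axis. Payload 8.4 kg.
Tool frame: the origin (TCP) lies at the very end of the fingers, on their centre line; the grasp point (between the pads) lies behind it (r.grip_point_offset is the x of the grasp point in the tool frame, in mm); x points along the fingers, z is the direction in which the jaws open and shut, and the axes are right-handed (so a half turn about x gives the same grasp; the last joint's range is limited). The gripper opens to 85 mm and grips with 20 to 120 N. Pads are 22 mm wide; open, the fingers measure 114 mm over their backs; the gripper's body (76 mm by 85 mm) begins 54 mm behind the grasp point. The pads swing forward as they close: fully open they stand 13 mm farther back than shut.
Start: joints at [1.325, 0.353, 1.633, -0, 1.155, -0.002], TCP at [150.868, 606.52, 231.281] pointing down, gripper open.
Joint ranges: [-2.63, 2.63], [-0.92, 2.1], [0.06, 2.66], [-1.3, 4.44], [0, 2.69], [-3.02, 3.02]. Speed limits (rad/s): [2.22, 2.22, 2.79, 3.14, 3.14, 3.14].

### API

Orientations are given as [roll, pitch, yaw] about the fixed x, y, z axes, in that order (R = Rz(yaw) Ry(pitch) Rx(roll)).
In Python, from rig import r, vision, order gives the robot as it stands. The module is installed in compiled form; this text tells all that it offers.
- The arm moves only by the tool step_arm, never from a script. Its argument "rows" is a list of rows, each a list of 7 numbers: the shift along the world's x, y, z in mm, then the turn, a rotation vector about the world's x, y, z in rad, then the finger opening in mm, from 0 to 85.4. A call has exactly 8 rows; each row is the pose to reach, as a shift and turn from the pose measured when the call began; what a row does not reach only later rows make up. A row lasts 1/8 s, in which the tool goes at most 62.5 mm and 10.7 degrees, less where a joint would pass 70% of its speed; a pose out of reach is approached as far as the arm can. A call with a gripper value outside its range is refused whole. The fingers move at their own pace and stop on an object; "force" is the grip in N (left out, the last holds). Time passes only in rows, so rows that repeat a pose let the fingers close, or fill a call up. It gives the time, the measured TCP pose, the force and the opening at its end, in the units of the state.
- r.sense(): the state, without advancing time (a new reading comes with each control period).
- vision.grab_frame(name): name is "scene" or "top"; returns (picture, depth): 384x512x3 uint8, red, green, blue; 384x512 float32, mm along the optical axis (not along the pixel's ray), 0 where there is no reading.
- vision.camera_info(name): a dict with "K" (3x3 intrinsics, pixels), "origin" and "attitude" of the camera in the world. Camera axes: x right, y down, z forward; pixel columns grow to the right and rows downward; lengths in mm; the calibration is good to about 2 mm. A picture is of the moment at which its call begins. camera_info takes no time and is no camera call.
- order.sign_off(): hands the job in, once; it reports no verdict.
The state is a dict: "clock": time; "qpos": joint angles; "qvel": joint speeds; "joint_efforts": joint torques, N m; "eef_pos": TCP position; "tcp_rot": TCP orientation; "contact_force": force on the tool from outside, world axes, zero at the start; "wrist_torque": the same for the moment, N m; "opening": opening from 0.0 (shut) to 1.0 (fully open).
Only numpy, scipy, OpenCV 4.12 (cv2) and the standard library are available. Lean on these libraries where they do the work, as an engineer would, in place of code of your own. Each camera call takes 0.05 s, during which the arm holds its last target.

### The job

Turn the block heater's dial back until its white line points at the red arrow on the ring around it. Then grip the metal tube block by its upright black handle and rock it in its tight well, first over away from the dial and then over toward the dial, about ten degrees each way while it is still in the well, until it comes free. Finish still holding it upright over the well and just clear of it, one or two centimetres above the rim; leave the dial at the arrow and the other things on the bench where they are.

Things in the scene. Friction and masses are not known exactly. Their poses are not given: they have to be found in the camera images.
- heater: White block heater, fixed to the bench, 140 (x) x 250 (y) x 62 mm high (its flat top is the deck). Origin: centre of its underside; z up, x from its black front panel (robot side) to its back, y to its left. The dial's axis is at (0, -62) mm, the well's centre at (0, +60) mm. It stands anywhere in 8 x 14 cm, turned up to 0.3 rad.
- well_mouth (a point): Centre of the well's mouth, on the deck. The well is 18 mm deep (floor 44 mm above the bench), 43 mm along the heater's x, 82 mm along its y. At either y end of the tube block a sprung brass bar along x (12 mm thick, centre 11 mm above the floor) presses on the block with about 18 N (2 N more per mm pushed out, 4 mm at most); with the block gone each comes 1 mm inward.
- dial (a joint): Angle of the heater's dial in rad, 0 to 4.4, growing clockwise seen from above; at 0 its white line points to the heater's -x (front), at pi/2 to +y. It starts at 3.0 to 3.35 and must be turned back (counterclockwise from above, 0.6 to 1.45 rad) to the red arrow. It stays where it is left; friction torque 0.04 N m.
- dial_grip (a point): Point to grip the dial: on its upright axis, 99 mm above the bench. The dial is a black disc 44 mm across, from 6 to 14 mm above the deck, carrying an upright bar grip 42 mm long, 14 mm thick, from 12 to 44 mm above the deck; the white line lies on top of the bar's pointing half. At dial angle 0 the bar lies along the heater's x; pinch it across its 14 mm.
- pointer (a point): Point that turns with the dial, 40 mm from its axis in the direction of the white line (in the air above the ring).
- red_mark (a point): The red arrow on the grey ring (94 mm across, 2 mm thick) that lies fixed on the deck round the dial: a point 40 mm from the dial's axis. The dial is at the mark when the pointer point lies over this one. The arrow lies at a dial angle of 1.9 to 2.4 rad, different each time.
- tube_block: Aluminium block with 4 tube holes, 40 (x) x 48 (y) x 40 mm, about 0.3 kg, seated in the well, its axes along the heater's; 22 mm stand above the deck. Origin: centre of its underside; z up. Sprung bars grip its y ends: a straight pull takes 20 to 30 N; rocking about its x (top to +y, away from the dial, then to -y) slides one end at a time up. Free when its underside is 17 mm above the well floor.
- handle (a point): Grip point of the tube block's handle, 68 mm above its underside, on its axis. The handle is an upright black plate, 12 mm thick (x), 30 mm wide (y), from 40 to 85 mm above the block's underside: pinch it across 12 mm, fingers closing along x.
- small_jar: White screw-lid jar, 45 mm across, 24 mm high; bystander. Origin: centre of underside.
- sample_7: Round metal sample, 38 mm across, 16 mm high; bystander. Origin: centre of underside.
- sample_3: Round metal sample, 36 mm across, 28 mm high; bystander. Origin: centre of underside.
- powder_bottle: White plastic bottle, 49 mm across, 94 mm high; bystander. Origin: centre of underside.
- electrode_tube: Pale tube with a red cap, 14 x 84 x 14 mm, lying; bystander. Origin: centre of underside.
- funnel_cup: White plastic cup, 58 mm across, 46 mm high; bystander. Origin: centre of underside.
- grease_tin: Flat tin with green lid, 54 mm across, 20 mm high; bystander. Origin: centre of underside.
Not all that is in view belongs to the job. Leave any blue or brown look-alike of the tube_block alone.

How it is judged (in metres and radians):
On the way, in this order (a step that is already met when the one before it is completed fails the run):
1. the dial's white line points at the red arrow (within about 8 degrees), the block still seated in the well (horizontal distance between pointer and red_mark below 0.006 m and z of tube_block in the frame of heater below 0.048 m and angle between tube_block's own z axis and vertical below 0.06 rad), for 0.3 s.
2. the block, still in the well, is rocked over away from the dial by more than 0.08 rad (angle between tube_block's own z axis and vertical above 0.08 rad and y of handle in the frame of heater above 0.062 m and z of tube_block in the frame of heater below 0.06 m), for 0.05 s.
3. the block, still in the well, is rocked over toward the dial by more than 0.08 rad (angle between tube_block's own z axis and vertical above 0.08 rad and y of handle in the frame of heater below 0.058 m and z of tube_block in the frame of heater below 0.06 m), for 0.05 s.
At the end, for the whole second after the job is handed in: Dial at the red arrow (pointer within 6 mm of it); block gripped (over 1 N), still, upright within 0.15 rad, underside 4 to 40 mm above the rim, within 25 mm of the well's centre, touching no part of the heater; bystanders within 30 mm of their places (horizontal distance between pointer and red_mark below 0.006 m and z of tube_block in the frame of heater between 0.066 and 0.102 m and horizontal distance between tube_block and well_mouth below 0.025 m and angle between tube_block's own z axis and vertical below 0.15 rad and contact force between tube_block and heater below 0.1 N and contact force between tube_block and the fingers above 1 N and linear speed of tube_block below 0.03 m/s and distance of each of small_jar, sample_7, sample_3, powder_bottle, electrode_tube, funnel_cup, grease_tin from where it was at the start of the episode below 0.03 m); the arm keeps its last pose, push and grip.
It fails at once if a bystander is pushed 30 mm or more from its place (distance of any of small_jar, sample_7, sample_3, powder_bottle, electrode_tube, funnel_cup, grease_tin from where it was at the start of the episode above 0.03 m).
It fails at once if the block is lifted more than 80 mm above the rim (z of tube_block in the frame of heater above 0.142 m).
It fails at once if the block is tipped over by more than 0.6 rad (angle between tube_block's own z axis and vertical above 0.6 rad).
It also fails if it takes over 51 s, if anything falls off the work surface, if the arm or the gripper's body presses on something with over 40 N, if the wrist force passes 120 N, or if a joint passes its speed limit or range.

## Working session

There is one attempt and no reset: what is moved stays moved. The work goes in short steps, Python scripts to look and compute and a tool call to move; the robot and the scene stay as the last step left them, time stands still between calls to the robot, and variables do not carry over. Pictures are saved under pics/ and viewed, and the job is handed in when it is done.

Besides the shell and the picture viewer there is one more tool, called after "Request:" as name(argument=value, ...) on one line, values as JSON. step_arm: Moves the arm, as the interface text tells. Its arguments: {"type":"object","properties":{"rows":{"type":"array"},"force":{"type":"number"}},"required":["rows"]}

```bash
mkdir -p pics; python3 - <<'E'
from rig import r, vision, order
import cv2,numpy as np
print(r.sense(), r.grip_point_offset)
for n in ("scene","top"):
    p,d=vision.grab_frame(n); np.save(f"{n}_p.npy",p); np.save(f"{n}_d.npy",d)
    cv2.imwrite(f"pics/{n}0.png",p[:,:,::-1])
    print(vision.camera_info(n))
E
```

```text
{'clock': 0.0, 'qpos': array([ 1.32460837e+00,  3.53676927e-01,  1.63412762e+00, -1.21633311e-06,
        1.15517743e+00, -2.39903992e-03]), 'qvel': array([-0.0011024 , -0.00130948,  0.00101258,  0.0003244 ,  0.00116393,
        0.00054017]), 'joint_efforts': array([-6.19599123e-04, -6.05277872e+01, -3.42035437e+01,  1.75778939e-05,
        9.92881571e-03,  1.71470475e-05]), 'eef_pos': array([150.74939016, 606.0666953 , 230.54648281]), 'tcp_rot': array([ 3.13999407,  1.56940699, -1.81618334]), 'contact_force': array([-0.6768881 , -0.36259721,  0.56448711]), 'wrist_torque': array([ 0.05549608, -0.0048913 ,  0.06611585]), 'opening': 0.9981624706934442} -18.700000000000003
{'K': array([[369.72052545,   0.        , 259.41656728],
       [  0.        , 369.72052545, 188.47516113],
       [  0.        ,   0.        ,   1.        ]]), 'origin': array([-233.16299046, -467.53620322,  737.40319099]), 'attitude': array([-2.24648091,  0.02239082, -1.08746072])}
{'K': array([[474.19134556,   0.        , 254.75417945],
       [  0.        , 474.19134556, 193.59028134],
       [  0.        ,   0.        ,   1.        ]]), 'origin': array([ 346.69771723,  -64.82678254, 1464.21675257]), 'attitude': array([-3.02630204, -0.0254594 , -1.59917902])}
```

View pics/scene0.png

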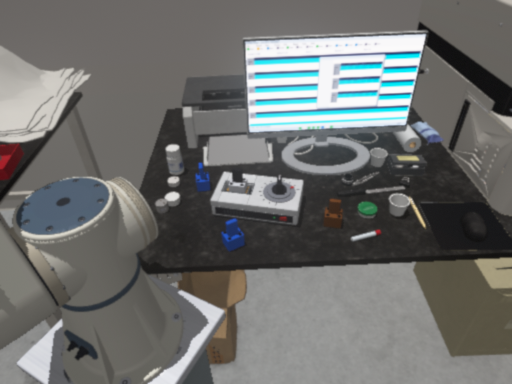

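View pics/top0.png

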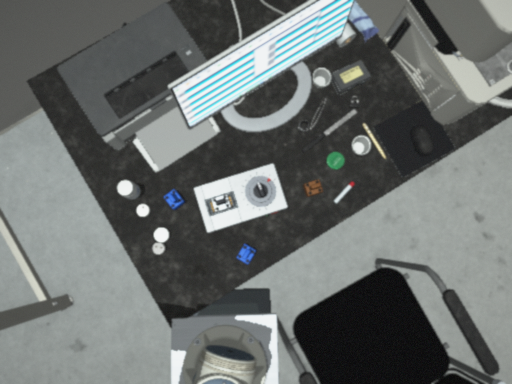

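```bash
cat > h.py <<'E'
import numpy as np, cv2
from scipy.spatial.transform import Rotation as Ro
from rig import r, vision, order
def cam(n):
    c=vision.camera_info(n); return c["K"],np.array(c["origin"]),Ro.from_euler('xyz',c["attitude"]).as_matrix()
def pz(n,u,v,z):
    K,o,R=cam(n); d=R@np.linalg.solve(K,[u,v,1.]); return o+d*(z-o[2])/d[2]
def pd(n,u,v,dep):
    K,o,R=cam(n); return o+R@(np.linalg.solve(K,[u,v,1.])*dep)
def proj(n,P):
    K,o,R=cam(n); q=K@(R.T@(np.asarray(P,float)-o)); return q[:2]/q[2]
E
python3 - <<'E'
from h import *
p=np.load("top_p.npy");d=np.load("top_d.npy")
c=p[155:240,185:297]; cv2.imwrite("pics/topc.png",cv2.resize(c,None,fx=7,fy=7,interpolation=cv2.INTER_CUBIC)[:,:,::-1])
p=np.load("scene_p.npy")
c=p[165:230,205:310]; cv2.imwrite("pics/scc.png",cv2.resize(c,None,fx=7,fy=7,interpolation=cv2.INTER_CUBIC)[:,:,::-1])
for uv in [(205,190),(280,170),(285,200),(212,225),(261,189),(221,203),(270,230)]:
    print(uv,pd("top",*uv,d[uv[1],uv[0]]))
E
```

```text
(205, 190) [522.0229823   42.13140141  66.24423391]
(280, 170) [ 587.90564898 -188.28391395   -2.34163193]
(285, 200) [ 493.15781379 -200.78648044   -4.2036189 ]
(212, 225) [417.98450715  23.46304391  63.72528018]
(261, 189) [ 515.13236763 -122.03309406  111.95854389]
(221, 203) [477.071942    -6.6620823  118.24885685]
(270, 230) [ 400.93812632 -150.6659698     1.09302636]
```

View pics/topc.png

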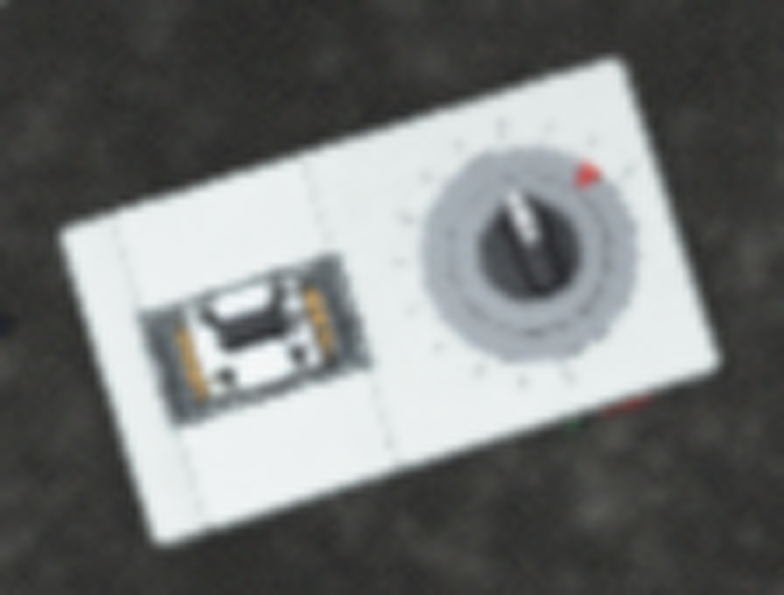

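View pics/scc.png

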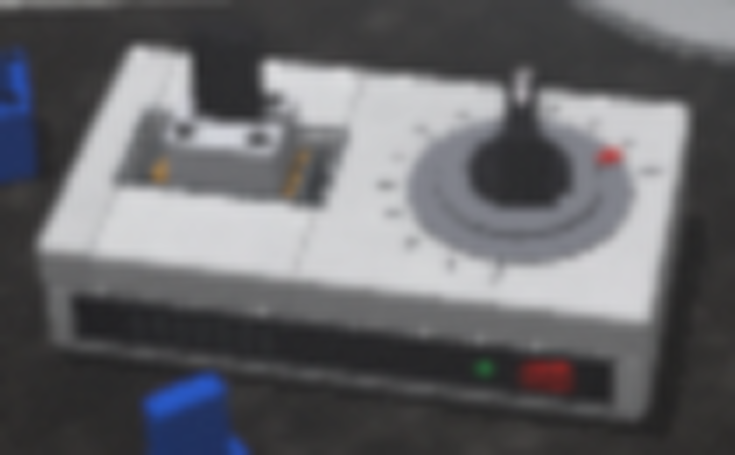

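```bash
python3 - <<'E'
from h import *
f=lambda x,y:((x+.5)/7-.5+185,(y+.5)/7-.5+155)
C=np.array([pz("top",*f(*c),62)[:2] for c in [(60,232),(622,58),(720,362),(157,545)]]) # BL(back-left +x+y), back-right, front-right, front-left
print(C, [np.linalg.norm(C[i]-C[(i+1)%4]) for i in range(4)])
ctr=C.mean(0); ex=(C[0]+C[1]-C[2]-C[3]); a1=np.arctan2(ex[1],ex[0]); ey=C[0]+C[3]-C[1]-C[2]; a2=np.arctan2(ey[1],ey[0])-np.pi/2
print(ctr,a1,a2)
p=np.load("top_p.npy").astype(int); m=(p[...,0]-np.maximum(p[...,1],p[...,2])>25)
v,u=np.nonzero(m[150:245,180:300])
for a,b in zip(u+180,v+150): print(a,b,p[b,a])
E
```

```text
[[ 530.28678121   77.49137294]
 [ 599.50971135 -163.85279211]
 [ 467.59109233 -201.2194113 ]
 [ 396.63767368   38.64269819]] [np.float64(251.0753274650758), np.float64(137.10866593333003), np.float64(250.1364011669946), np.float64(139.18083012740925)]
[498.50631464 -62.23453307] 0.27947873717954935 0.28345799680684847
268 178 [201 152 153]
269 178 [217 174 174]
267 179 [164 133 138]
268 179 [191 103 103]
269 179 [203 112 110]
270 179 [204 158 158]
267 180 [168 121 125]
268 180 [186  92  92]
269 180 [179 100 101]
270 180 [170 134 136]
267 181 [161 128 132]
268 181 [173 123 125]
229 197 [174 147 100]
229 198 [174 147 103]
230 200 [173 145  96]
274 212 [120  94  92]
275 212 [110  75  73]
276 212 [96 67 65]
```

```bash
cat >> h.py <<'E'
HC=np.array([498.5,-62.2]); HY=0.2815
def w2h(P): 
    c,s=np.cos(HY),np.sin(HY); q=np.asarray(P)[:2]-HC; return np.array([c*q[0]+s*q[1],-s*q[0]+c*q[1]])
def h2w(x,y):
    c,s=np.cos(HY),np.sin(HY); return HC+np.array([c*x-s*y,s*x+c*y])
E
python3 - <<'E'
from h import *
q=w2h(pz("top",268.6,179.6,64)); q2=w2h(pz("top",268.6,179.6,64))-[0,-62]
print("red",q2,np.hypot(*q2),"theta",np.arctan2(q2[1],-q2[0])%6.283)
f=lambda x,y:((x+.5)/7-.5+185,(y+.5)/7-.5+155)
print("ring ctr",w2h(pz("top",*f(530,255),64)))
for c in [(514,195),(532,238),(545,285)]:
    print("line",w2h(pz("top",*f(*c),106))-[0,-62])
d=np.load("scene_p.npy")
ks=[]
# scene red
p=d.astype(int); m=(p[...,0]-np.maximum(p[...,1],p[...,2])>40); v,u=np.nonzero(m[165:230,205:310]); 
sel=v<40
U=(u[sel]+205).mean();V=(v[sel]+165).mean(); print(U,V)
q2=w2h(pz("scene",U,V,64))-[0,-62]; print("red sc",q2,np.arctan2(q2[1],-q2[0])%6.283)
print("handle", w2h(pz("top",*f(247,310),129)))
print("dial axis world",h2w(0,-62),"well",h2w(0,60))
E
```

```text
red [ 24.60268138 -34.02306868] 41.9864398740682 theta 4.08613040899896
ring ctr [ -0.53725391 -61.8407292 ]
line [20.85765618  1.86217203]
line [1.56096292 0.25198327]
line [-18.63883617   1.12070079]
291.7142857142857 186.57142857142858
red sc [ 29.84962129 -32.13762627] 3.9636996590457576
handle [ 5.9203882  58.72695204]
dial axis world [ 515.72340906 -121.75966908] well [481.83218478  -4.56161057]
```

```bash
cat >> h.py <<'E'
def pose():
    s=r.sense(); return np.array(s["eef_pos"]),Ro.from_euler('xyz',s["tcp_rot"])
def zdir(phi): # tool x down, tool z at world yaw phi
    z=np.array([np.cos(phi),np.sin(phi),0]);x=np.array([0,0,-1.]);return Ro.from_matrix(np.c_[x,np.cross(z,x),z])
def delta(P,R):
    p,c=pose(); return np.round(np.array(P)-p,1),np.round((R*c.inv()).as_rotvec(),3)
E
python3 - <<'E'
from h import *
p,R=pose(); print(R.as_matrix().round(3), np.arctan2(*R.as_matrix()[[1,0],2]))
for phi in (HY+np.pi/2,HY-np.pi/2):
    print(phi,delta([515.7,-121.8,150],zdir(phi)))
E
```

```text
[[-0.    -0.97   0.241]
 [-0.001  0.241  0.97 ]
 [-1.     0.    -0.001]] 1.3269577746120325
1.8522963267948964 (array([ 364.9, -727.9,  -80.6]), array([0.001, 0.   , 0.525]))
-1.2892963267948967 (array([ 364.9, -727.9,  -80.6]), array([ 0.000e+00, -2.000e-03, -2.616e+00]))
```

Request:
step_arm(rows=[[26,-52,0,0,0,0.04,85],[52,-104,0,0,0,0.08,85],[78,-156,0,0,0,0.12,85],[104,-208,0,0,0,0.16,85],[130,-260,0,0,0,0.2,85],[156,-312,0,0,0,0.24,85],[182,-364,0,0,0,0.28,85],[208,-416,0,0,0,0.32,85]], force=40)

```text
clock: 1.1
eef_pos: [359.2, 188.4, 230.7]
tcp_rot: [-2.764, 1.57, -1.116]
contact_force: [0.3, 0.2, 0.7]
opening: 0.994
```

```bash
python3 - <<'E'
from h import *
print(delta([515.7,-121.8,140],zdir(HY+np.pi/2)), r.sense()["qpos"],r.sense()["clock"])
E
```

```text
(array([ 156.5, -310.2,  -90.7]), array([0.001, 0.001, 0.204])) [ 4.80340711e-01  2.58754947e-04  2.07148597e+00 -1.30501366e-03
  1.06987710e+00 -1.16770795e+00] 1.1
```

Request:
step_arm(rows=[[26,-52,0,0,0,0.034,85],[52,-104,0,0,0,0.07,85],[78,-156,0,0,0,0.1,85],[104,-208,0,0,0,0.14,85],[130,-260,-20,0,0,0.17,85],[156.5,-310,-50,0,0,0.204,85],[156.5,-310,-90,0,0,0.204,85],[156.5,-310.2,-90.7,0,0,0.204,85]])

```text
clock: 2.1
eef_pos: [513.2, -121.8, 137.2]
tcp_rot: [1.175, 1.565, 3.026]
contact_force: [-1.1, 0.9, 0.2]
opening: 0.998
```

```bash
python3 - <<'E'
from h import *
print(delta([515.7,-121.8,84],zdir(HY+np.pi/2)), r.sense()["qpos"])
for n in("scene","top"):
    p,d=vision.grab_frame(n); c=p[150:240,190:310]; cv2.imwrite(f"pics/{n}1.png",cv2.resize(c,None,fx=5,fy=5,interpolation=cv2.INTER_CUBIC)[:,:,::-1])
E
```

```text
(array([  2.5,  -0. , -53.2]), array([-0.001, -0.006,  0.001])) [-2.35392962e-01  3.20242136e-01  1.92204893e+00 -8.94886891e-04
  9.05149217e-01 -2.08617578e+00]
```

View pics/scene1.png

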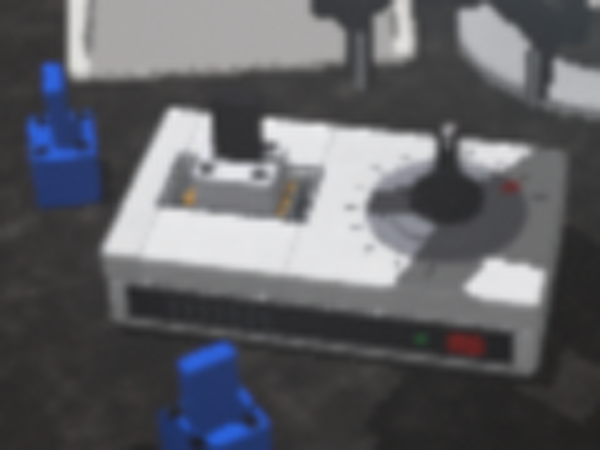

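```bash
python3 - <<'E'
from h import *
p,R=pose(); z=R.as_matrix()[:,2]
for s in(-1,1):
    P=p+s*47*z+[0,0,13]; q=proj("scene",P); print((q-[190,150])*5, proj("top",P))
for Q in [(0,-62,106),(0,60,129),(-70,-125,62),(-70,125,62),(70,125,62),(70,-125,62)]:
    q=proj("scene",[*h2w(Q[0],Q[1]),Q[2]]); print(Q,(q-[190,150])*5)
E
```

```text
[533.13456814  90.18193707] [277.3578179 182.0027078]
[362.55030454  73.40183767] [245.30522523 192.11240992]
(0, -62, 106) [446.89650413 150.64040421]
(0, 60, 129) [233.66245172  95.70539271]
(-70, -125, 62) [540.45233238 304.84353665]
(-70, 125, 62) [ 98.58052699 252.28638303]
(70, 125, 62) [166.74615649 108.00459218]
(70, -125, 62) [568.67917342 149.95658987]
```

View pics/top1.png

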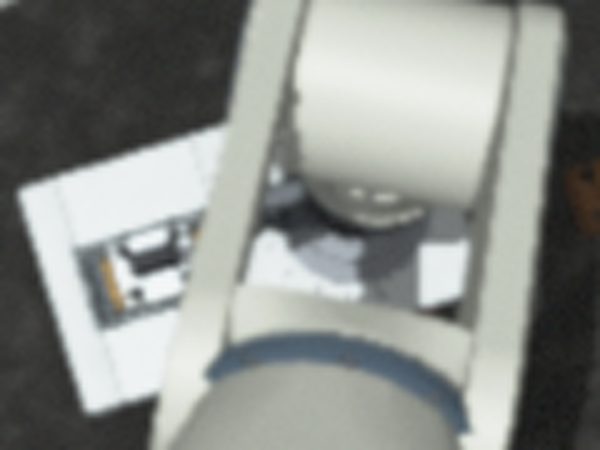

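Request:
step_arm(rows=[[2.5,0,-20,0,0,0,85],[2.5,0,-40,0,0,0,85],[2.5,0,-53,0,0,0,85],[2.5,0,-53,0,0,0,50],[2.5,0,-53,0,0,0,0],[2.5,0,-53,0,0,0,0],[2.5,0,-53,0,0,0,0],[2.5,0,-53,0,0,0,0]], force=40)

```text
clock: 3.2
eef_pos: [518.1, -119.7, 88.2]
tcp_rot: [-0.302, 1.569, 1.549]
contact_force: [0.0, 11.8, 10.2]
opening: 0.158
```

```bash
python3 - <<'E'
from h import *
print(delta([515.7,-121.8,84],zdir(HY+np.pi/2)), r.sense())
for n in("scene",):
    p,d=vision.grab_frame(n); c=p[150:240,190:310]; cv2.imwrite(f"pics/{n}2.png",cv2.resize(c,None,fx=5,fy=5,interpolation=cv2.INTER_CUBIC)[:,:,::-1])
E
```

```text
(array([-2.4, -2.1, -4.2]), array([-0.002,  0.   ,  0.001])) {'clock': 3.2, 'qpos': array([-0.2312772 ,  0.39599926,  1.94831872,  0.00312922,  0.79775412,
       -2.08488508]), 'qvel': array([ 2.40395055e-03, -4.93195174e-05,  1.13980470e-03, -5.06014529e-03,
       -9.05726930e-04,  8.57267607e-04]), 'joint_efforts': array([ -6.85721129, -49.92976069, -24.98156011,  -2.98671484,
        -1.43963668,  -0.05255454]), 'eef_pos': array([ 518.10931045, -119.68044308,   88.23522463]), 'tcp_rot': array([-0.30208343,  1.56850624,  1.54933873]), 'contact_force': array([ 0.04754255, 11.84532077, 10.20548847]), 'wrist_torque': array([ 2.12077064,  0.21509211, -0.03983475]), 'opening': 0.15786653433035291}
```

View pics/scene2.png

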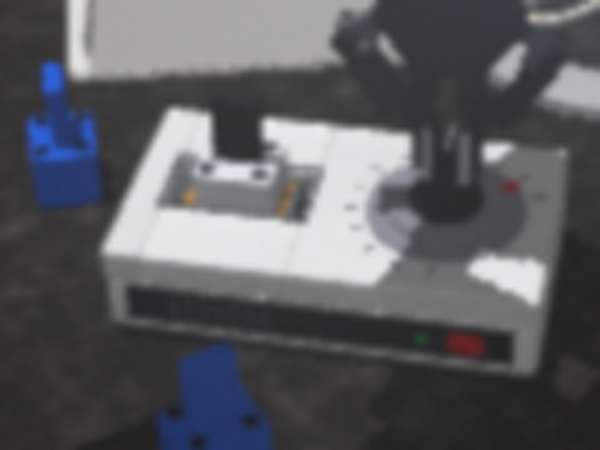

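Request:
step_arm(rows=[[0,0,0,0,0,-0.1,0],[0,0,0,0,0,-0.24,0],[0,0,0,0,0,-0.38,0],[0,0,0,0,0,-0.52,0],[0,0,0,0,0,-0.66,0],[0,0,0,0,0,-0.8,0],[0,0,0,0,0,-0.92,0],[0,0,0,0,0,-0.92,0]])

```text
clock: 4.25
eef_pos: [517.9, -119.9, 88.4]
tcp_rot: [-0.264, 1.569, 0.669]
contact_force: [-1.2, -1.2, 1.1]
opening: 0.152
```

```bash
python3 - <<'E'
from h import *
print(delta([515.7,-121.8,84],zdir(HY+np.pi/2)), r.sense())
for n in("scene",):
    p,d=vision.grab_frame(n); c=p[165:225,250:310]; cv2.imwrite(f"pics/{n}3.png",cv2.resize(c,None,fx=10,fy=10,interpolation=cv2.INTER_CUBIC)[:,:,::-1])
E
```

```text
(array([-2.2, -1.9, -4.4]), array([-0.002,  0.001,  0.92 ])) {'clock': 4.25, 'qpos': array([-0.23115733,  0.39492094,  1.94975585,  0.00197378,  0.79579721,
       -1.1649529 ]), 'qvel': array([ 0.00025072, -0.00114264, -0.00034048,  0.00200337, -0.00139254,
       -0.06642676]), 'joint_efforts': array([  0.93328625, -54.03148413, -25.47186792,   0.47487549,
        -0.47559986,   0.98128349]), 'eef_pos': array([ 517.90558046, -119.85913579,   88.35866808]), 'tcp_rot': array([-0.26385118,  1.56899577,  0.66856409]), 'contact_force': array([-1.15798668, -1.1625769 ,  1.05526252]), 'wrist_torque': array([-0.33755297,  0.39501232, -0.04155895]), 'opening': 0.15234911686670377}
```

View pics/scene3.png

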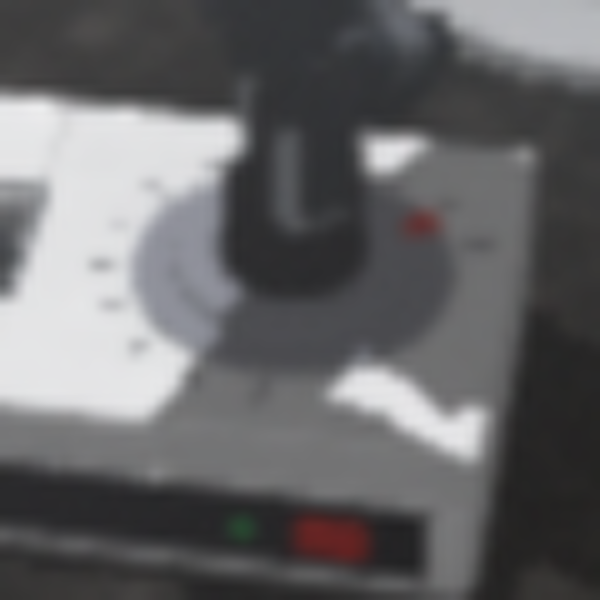

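```bash
python3 - <<'E'
from h import *
from scipy.optimize import least_squares
a=np.linspace(0,2*np.pi,361)
def ext(c):
    P=np.array([proj("scene",[c[0]+47*np.cos(t),c[1]+47*np.sin(t),64]) for t in a]); return np.array([P[:,0].min(),P[:,0].max(),P[:,1].max()])
for obs in ([263.2,295.5,202.3],[262.8,294.9,201.8]):
    s=least_squares(lambda c:ext(c)-obs,h2w(0,-62)); c=s.x
    q=pz("scene",291.7,186.65,64)[:2]-c; print(c,s.fun,q,np.hypot(*q),"heater bearing",np.arctan2(q[1],q[0])-HY)
# top
f=lambda x,y:((x+.5)/7-.5+185,(y+.5)/7-.5+155)
c=pz("top",*f(530,255),64)[:2]; q=pz("top",268.6,179.6,64)[:2]-c; print(c,q,np.hypot(*q),np.arctan2(q[1],q[0])-HY)
E
```

```text
Traceback (most recent call last):
  File "h.py", line 11, in proj
    K,o,R=cam(n); q=K@(R.T@(np.asarray(P,float)-o)); return q[:2]/q[2]
          ~~~^^^
  File "h.py", line 5, in cam
    c=vision.camera_info(n); return c["K"],np.array(c["origin"]),Ro.from_euler('xyz',c["attitude"]).as_matrix()
ValueError: time passes only in moves, steps and waits
```

```bash
sed -i 's/^def cam(n):/import functools\n@functools.lru_cache\ndef cam(n):/' h.py; python3 - <<'E'
from h import *
from scipy.optimize import least_squares
print(r.sense()["clock"])
a=np.linspace(0,2*np.pi,361)
def ext(c):
    P=np.array([proj("scene",[c[0]+47*np.cos(t),c[1]+47*np.sin(t),64]) for t in a]); return np.array([P[:,0].min(),P[:,0].max(),P[:,1].max()])
for obs in ([263.2,295.5,202.3],[262.8,294.9,201.8]):
    s=least_squares(lambda c:ext(c)-obs,h2w(0,-62)); c=s.x
    q=pz("scene",291.7,186.65,64)[:2]-c; print(c,s.fun,q,np.hypot(*q),"heater bearing",np.arctan2(q[1],q[0])-HY)
f=lambda x,y:((x+.5)/7-.5+185,(y+.5)/7-.5+155)
c=pz("top",*f(530,255),64)[:2]; q=pz("top",268.6,179.6,64)[:2]-c; print(c,q,np.hypot(*q),np.arctan2(q[1],q[0])-HY)
E
```

```text
4.3
[ 516.44844456 -121.74174774] [-0.21816047  0.21653001 -0.02213516] [ 36.52097753 -22.7101999 ] 43.0062202392733 heater bearing -0.8378236337257128
[ 517.76327416 -119.53045816] [-0.29071867  0.28854801 -0.02949844] [ 35.20614793 -24.92148948] 43.13413369509452 heater bearing -0.8974904867643437
[ 515.16305661 -121.75591469] [ 33.64617164 -25.85311998] 42.431694271517785 -0.9366623025718135
```

Request:
step_arm(rows=[[0,0,0,0,0,0,0],[0,0,0,0,0,0,30],[0,0,0,0,0,0,60],[0,0,0,0,0,0,85],[0,0,0,0,0,0,85],[0,0,40,0,0,0,85],[0,0,90,0,0,0,85],[-40,0,120,0,0,0,85]])

```text
clock: 5.3
eef_pos: [480.3, -120.3, 210.9]
tcp_rot: [-0.923, 1.565, 0.012]
contact_force: [-0.8, -0.2, 0.3]
opening: 0.995
```

Request:
step_arm(rows=[[-20,30,0,0,0,-0.1,85],[-40,70,0,0,0,-0.2,85],[-60,100,0,0,0,-0.3,85],[-90,115,0,0,0,-0.4,85],[-120,120,0,0,0,-0.5,85],[-140,120,0,0,0,-0.6,85],[-140,120,0,0,0,-0.65,85],[-140,120,0,0,0,-0.65,85]])

```text
clock: 6.3
eef_pos: [340.3, -0.2, 211.1]
tcp_rot: [-0.855, 1.564, -0.569]
contact_force: [0.6, -0.2, 0.0]
opening: 0.997
```

```bash
python3 - <<'E'
from h import *
print(r.sense()["clock"],pose()[0])
for n,(a,b,c,e) in {"scene":(165,235,200,310),"top":(150,240,190,300)}.items():
    p,d=vision.grab_frame(n); np.save(n+"4.npy",p); cv2.imwrite(f"pics/{n}4.png",cv2.resize(p[a:b,c:e],None,fx=7,fy=7,interpolation=cv2.INTER_CUBIC)[:,:,::-1])
E
```

```text
6.3 [ 3.40332717e+02 -2.23606539e-01  2.11130758e+02]
```

View pics/scene4.png

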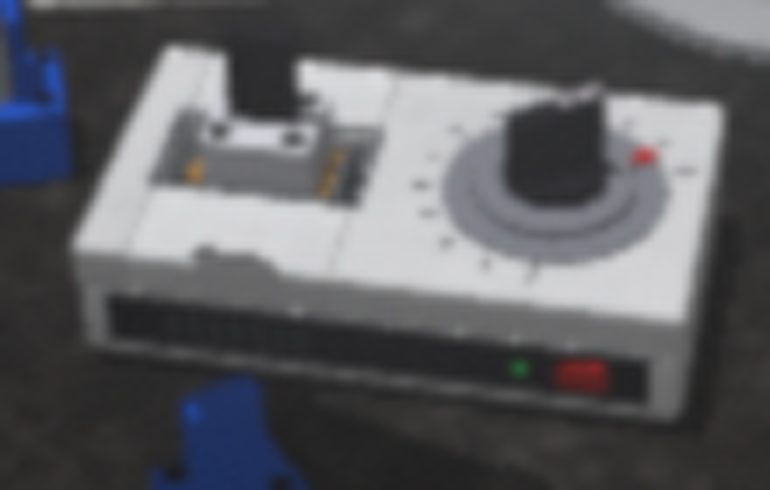

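View pics/top4.png

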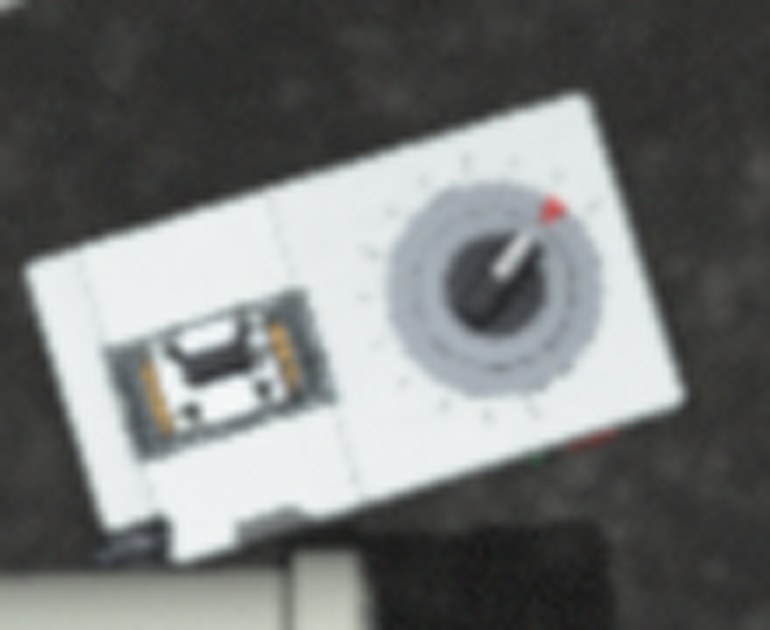

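```bash
python3 - <<'E'
from h import *
print(delta([483,-3.4,160],zdir(HY)), r.sense()["qpos"])
E
```

```text
(array([142.4,  -3.1, -51. ]), array([ 0.004,  0.005, -0.005])) [-1.74477530e-03 -9.50518654e-02  2.20964702e+00 -4.09616547e-03
  1.02188115e+00 -2.85724063e-01]
```

Request:
step_arm(rows=[[40,0,0,0,0,0,85],[80,-2,0,0,0,0,85],[120,-3,0,0,0,0,85],[142.4,-3,0,0.004,0.005,-0.005,85],[142.4,-3,-20,0.004,0.005,-0.005,85],[142.4,-3,-51,0.004,0.005,-0.005,85],[142.4,-3,-51,0.004,0.005,-0.005,85],[142.4,-3,-51,0.004,0.005,-0.005,85]])

```text
clock: 7.4
eef_pos: [483.4, -3.3, 160.7]
tcp_rot: [0.636, 1.57, 0.918]
contact_force: [-0.4, 0.0, 0.9]
opening: 0.995
```

```bash
python3 - <<'E'
from h import *
print(delta([483,-3.4,94],zdir(HY)), pose()[0])
p,d=vision.grab_frame("scene"); cv2.imwrite(f"pics/s5.png",cv2.resize(p[150:230,200:310],None,fx=7,fy=7,interpolation=cv2.INTER_CUBIC)[:,:,::-1])
pp,R=pose(); z=R.as_matrix()[:,2]
for s in(-1,1): print((proj("scene",pp+s*47*z+[0,0,13])-[200,150])*7)
for Q in [(0,45,129),(0,75,129)]: print((proj("scene",[*h2w(Q[0],Q[1]),Q[2]])-[200,150])*7)
E
```

```text
(array([ -0.4,  -0.1, -66.7]), array([-0.,  0.,  0.])) [483.43484187  -3.33952618 160.69166809]
[218.97636236 105.42714217]
[278.67551548 -26.13096958]
[293.26963264 137.6937171 ]
[221.16160725 130.29946871]
```

View pics/s5.png

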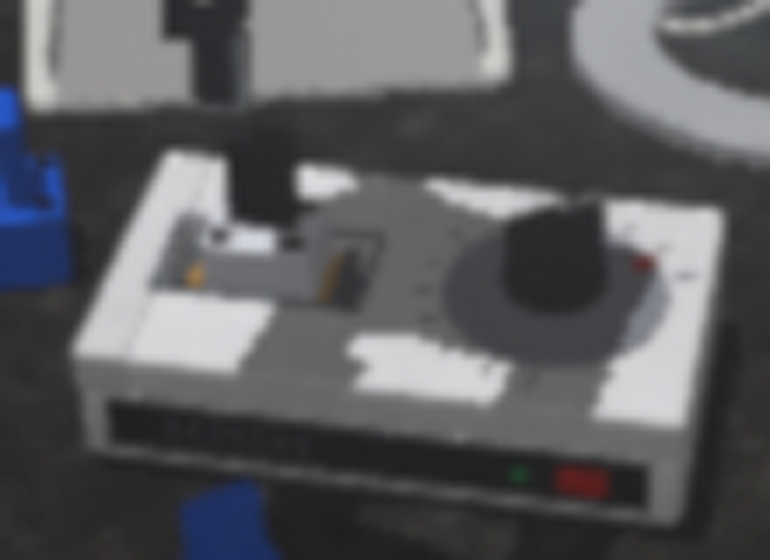

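Request:
step_arm(rows=[[-0.4,-1,-20,0,0,0,85],[-0.4,-1,-40,0,0,0,85],[-0.4,-1,-66,0,0,0,85],[-0.4,-1,-66,0,0,0,85],[-0.4,-1,-66,0,0,0,40],[-0.4,-1,-66,0,0,0,0],[-0.4,-1,-66,0,0,0,0],[-0.4,-1,-66,0,0,0,0]], force=60)

```text
clock: 8.45
eef_pos: [483.7, -4.3, 95.5]
tcp_rot: [-0.073, 1.568, 0.208]
contact_force: [6.7, 3.2, 7.0]
opening: 0.14
```

```bash
python3 - <<'E'
from h import *
print(r.sense())
p,d=vision.grab_frame("scene"); cv2.imwrite(f"pics/s6.png",cv2.resize(p[150:230,200:310],None,fx=7,fy=7,interpolation=cv2.INTER_CUBIC)[:,:,::-1])
E
```

```text
{'clock': 8.45, 'qpos': array([-1.23527847e-02,  3.21828279e-01,  2.04695691e+00,  7.87337848e-04,
        7.70364429e-01, -2.94323116e-01]), 'qvel': array([ 1.29197984e-03,  8.05818321e-05, -2.40291966e-02,  5.48638573e-04,
        3.02756831e-03,  1.16512639e-03]), 'joint_efforts': array([-1.75938257e-01, -4.78650355e+01, -2.37476653e+01, -2.42859889e-01,
        8.37046467e-01, -1.38423569e-02]), 'eef_pos': array([483.72338882,  -4.28760378,  95.49663528]), 'tcp_rot': array([-0.07299706,  1.56829236,  0.2084089 ]), 'contact_force': array([6.74228258, 3.24753565, 6.96912169]), 'wrist_torque': array([ 0.50755101, -1.46661985, -0.02087515]), 'opening': 0.14005274812833715}
```

View pics/s6.png

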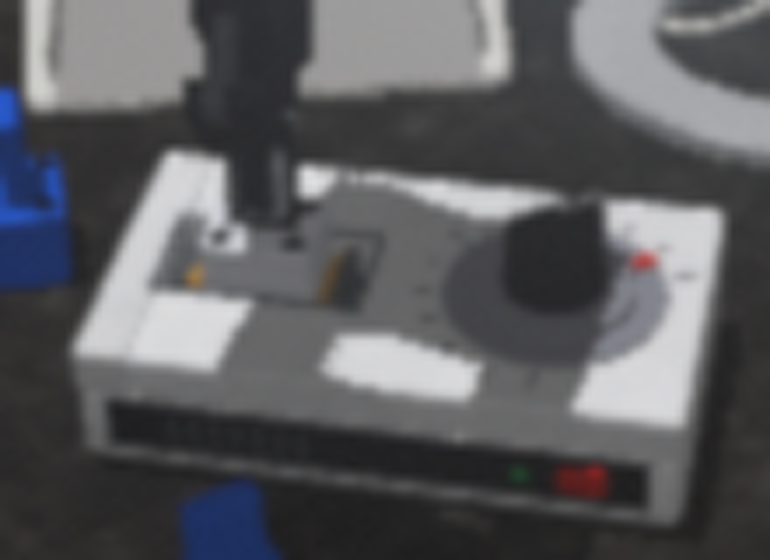

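Request:
step_arm(rows=[[0,0,0,0,0,0,0],[0,0,0,0,0,0,0],[-0.5,1.8,0.7,-0.034,-0.01,0,0],[-1.0,3.6,1.4,-0.067,-0.02,0,0],[-1.5,5.4,2.1,-0.1,-0.029,0,0],[-2.1,7.2,2.8,-0.134,-0.039,0,0],[-2.6,9.0,3.4,-0.168,-0.049,0,0],[-2.6,9.0,3.4,-0.168,-0.049,0,0]], force=100)

```text
clock: 9.5
eef_pos: [481.4, 4.6, 99.3]
tcp_rot: [-1.555, 1.395, -1.272]
contact_force: [0.3, -5.3, 3.4]
opening: 0.127
```

```bash
cat >> h.py <<'E'
def stat():
    s=r.sense(); p,R=pose(); ax=(R*zdir(HY).inv()).as_rotvec()
    c,sn=np.cos(HY),np.sin(HY)
    print(s["clock"],"tcp",p.round(1),"h",w2h(p).round(1),"tilt xh,yh,z",round(c*ax[0]+sn*ax[1],3),round(-sn*ax[0]+c*ax[1],3),round(ax[2],3),"F",s["contact_force"].round(1),"M",s["wrist_torque"].round(2),"op",round(s["opening"],3))
E
python3 - <<'E'
from h import *
stat()
p,d=vision.grab_frame("scene"); cv2.imwrite(f"pics/s7.png",cv2.resize(p[150:230,200:310],None,fx=7,fy=7,interpolation=cv2.INTER_CUBIC)[:,:,::-1])
E
```

```text
9.5 tcp [481.4   4.6  99.3] h [ 2.1 68.9] tilt xh,yh,z -0.176 -0.003 0.002 F [ 0.3 -5.3  3.4] M [-1.02 -0.03 -0.11] op 0.127
```

View pics/s7.png

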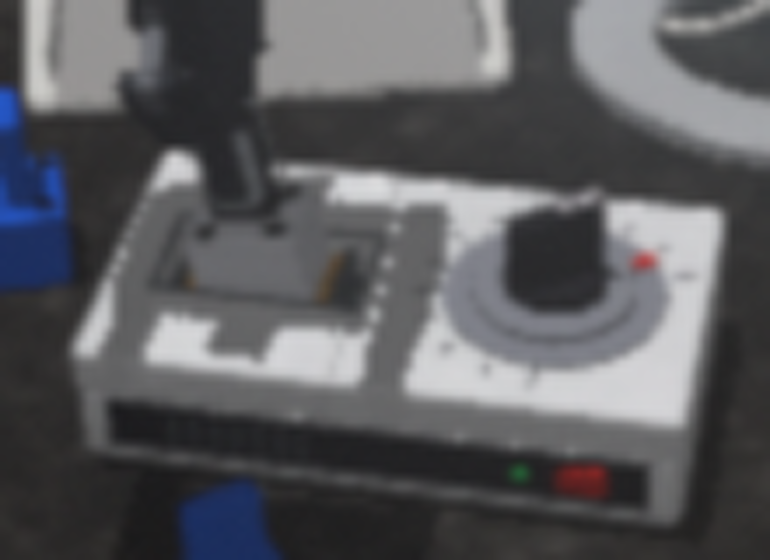

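Request:
step_arm(rows=[[0.8,-2.7,1.5,0.052,0.015,0,0],[1.5,-5.3,2.9,0.104,0.03,0,0],[2.3,-8.0,4.1,0.157,0.045,0,0],[3.1,-10.6,5.1,0.209,0.061,0,0],[3.8,-13.3,6.1,0.261,0.076,0,0],[4.6,-15.9,7.0,0.313,0.091,0,0],[4.6,-15.9,7.0,0.313,0.091,0,0],[4.6,-15.9,7.0,0.313,0.091,0,0]])

```text
clock: 10.55
eef_pos: [485.7, -10.8, 106.1]
tcp_rot: [1.555, 1.419, 1.835]
contact_force: [-1.2, 3.2, -0.4]
opening: 0.127
```

```bash
python3 - <<'E'
from h import *
stat()
p,d=vision.grab_frame("scene"); cv2.imwrite(f"pics/s8.png",cv2.resize(p[150:230,200:310],None,fx=7,fy=7,interpolation=cv2.INTER_CUBIC)[:,:,::-1])
E
```

```text
10.55 tcp [485.7 -10.8 106.1] h [ 1.9 52.9] tilt xh,yh,z 0.152 -0.003 -0.001 F [-1.2  3.2 -0.4] M [ 0.81  0.09 -0.02] op 0.127
```

View pics/s8.png

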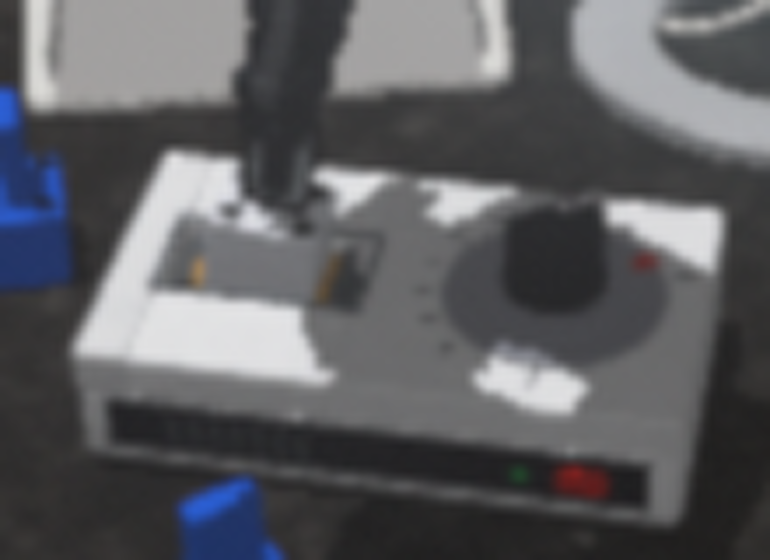

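Request:
step_arm(rows=[[-0.5,1.6,1,-0.037,-0.011,0,0],[-1,3.2,2,-0.073,-0.021,0,0],[-1.5,4.8,3.5,-0.11,-0.032,0,0],[-2,6.5,5,-0.146,-0.042,0,0],[-2,6.5,9,-0.146,-0.042,0,0],[-2,6.5,14,-0.146,-0.042,0,0],[-2,6.5,19,-0.146,-0.042,0,0],[-2,6.5,24,-0.146,-0.042,0,0]])

```text
clock: 11.6
eef_pos: [483.8, -4.6, 130.5]
tcp_rot: [-0.058, 1.568, 0.223]
contact_force: [0.2, -0.1, -4.0]
opening: 0.124
```

```bash
python3 - <<'E'
from h import *
stat()
p,d=vision.grab_frame("scene"); cv2.imwrite(f"pics/s9.png",cv2.resize(p[150:230,200:310],None,fx=7,fy=7,interpolation=cv2.INTER_CUBIC)[:,:,::-1])
p,d=vision.grab_frame("top"); cv2.imwrite(f"pics/t9.png",p[:,:,::-1])
E
```

```text
11.6 tcp [483.8  -4.6 130.5] h [ 1.9 59.4] tilt xh,yh,z -0.0 -0.003 -0.0 F [ 0.2 -0.1 -4. ] M [-0.06  0.02  0.03] op 0.124
```

View pics/s9.png

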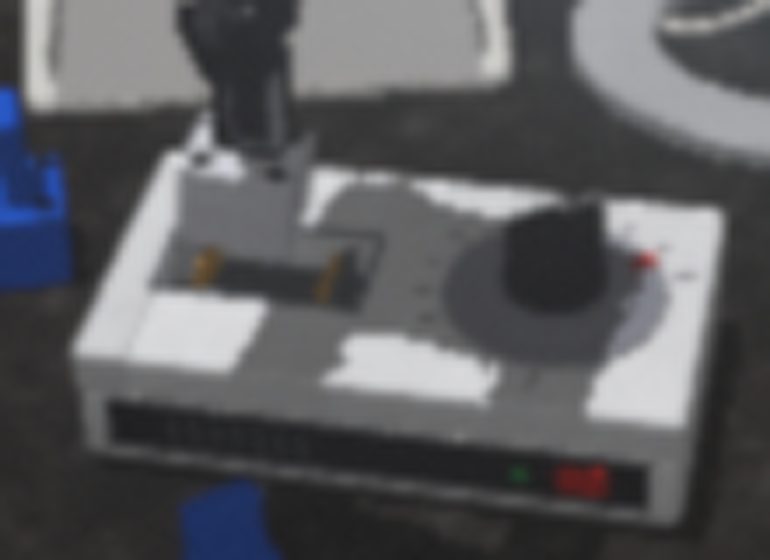

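View pics/t9.png

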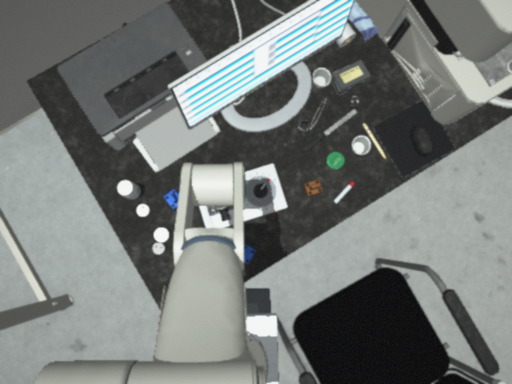

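```bash
python3 - <<'E'
from h import *
for Q in [(-20,36,79),(-20,84,79),(-20,36,119),(-20,84,119)]: print(Q,((proj("scene",[*h2w(Q[0]+2,Q[1]-1),Q[2]])-[200,150])*7).round())
E
```

```text
(-20, 36, 79) [313. 265.]
(-20, 84, 79) [200. 252.]
(-20, 36, 119) [308. 187.]
(-20, 84, 119) [192. 174.]
```

Request:
step_arm(rows=[[0,0,0,0,0,0,0],[0,0,0,0,0,0,0],[0,0,0,0,0,0,0],[0,0,0,0,0,0,0],[0,0,0,0,0,0,0],[0,0,0,0,0,0,0],[0,0,0,0,0,0,0],[0,0,0,0,0,0,0]])

```text
clock: 12.7
eef_pos: [484.2, -4.5, 130.8]
tcp_rot: [-0.143, 1.567, 0.138]
contact_force: [-0.2, -0.4, -2.4]
opening: 0.123
```

```bash
python3 - <<'E'
from h import *
p,d=vision.grab_frame("scene"); np.save("s10.npy",p); cv2.imwrite(f"pics/s10.png",cv2.resize(p[160:195,215:255],None,fx=16,fy=16,interpolation=cv2.INTER_CUBIC)[:,:,::-1])
for Q in [(-20,36,79),(-20,84,79),(-20,36,119),(-20,84,119)]: print(Q,((proj("scene",[*h2w(Q[0]+2,Q[1]-1),Q[2]])-[215,160])*16).round())
E
```

```text
(-20, 36, 79) [475. 446.]
(-20, 84, 79) [216. 417.]
(-20, 36, 119) [465. 267.]
(-20, 84, 119) [199. 239.]
```

View pics/s10.png

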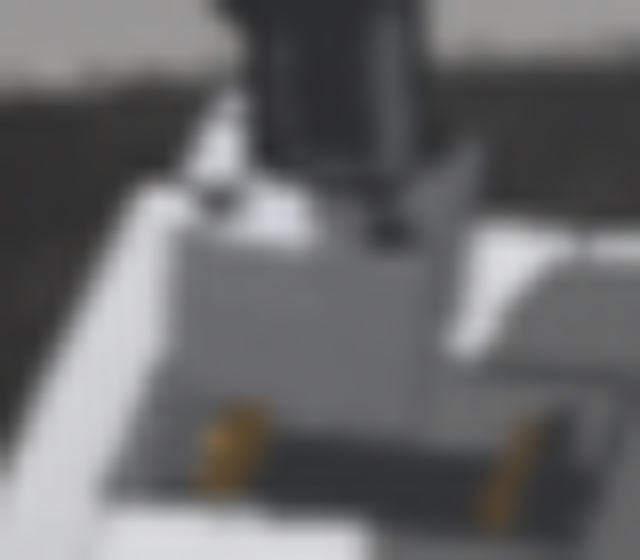

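```bash
python3 - <<'E'
from h import *
K,o,R=cam("scene")
p,d=vision.grab_frame("scene")
def pts(us,vs,dd):
    u,v=np.meshgrid(us,vs); u=u.ravel();v=v.ravel();z=dd[v,u]; return (o[:,None]+R@(np.linalg.solve(K,np.c_[u,v,np.ones(len(u))].T)*z)).T
def toh(P):
    q=P[:,:2]-HC; c,s=np.cos(HY),np.sin(HY); return np.c_[c*q[:,0]+s*q[:,1],-s*q[:,0]+c*q[:,1],P[:,2]]
def plane(A):
    c=A.mean(0); U,S,V=np.linalg.svd(A-c); n=V[2]; return c.round(1),(n*np.sign(n[np.argmax(abs(n))])).round(3),(S/np.sqrt(len(A))).round(2)
# front face u:215+ (190..410)/16 ; v:160+(265..410)/16
print("front",plane(toh(pts(range(228,240),range(177,185),d))))
# top strip
print("deck",plane(toh(pts(range(224,245),range(204,208),d))))
g=cv2.cvtColor(p,cv2.COLOR_RGB2GRAY)
for v in range(172,190): print(v,g[v,222:248], np.round(d[v,240:248]).astype(int))
E
```

```text
front (array([-16.9,  67. , 100.4]), array([ 0.999, -0.006,  0.05 ]), array([10.76,  8.04,  1.58]))
deck (array([-75.7,  53.3,  59. ]), array([0.652, 0.114, 0.75 ]), array([113.5 ,  16.75,   3.14]))
172 [ 77 136 190 198 178 126  92 111 156 191 193 174 121  88  79  69  58  67
  89 101 102  96  82  64  59  60] [1048 1048 1048 1050 1067 1244 1255 1246]
173 [106 170 203 202 185 147 120 140 176 203 209 192 143 107  97  87  68  67
  85  98 100  96  95 100 102  97] [1047 1046 1047 1047 1067 1247 1245 1244]
174 [136 193 201 177 148 135 140 161 180 193 197 189 156 119 102  88  63  55
  69  88  97 103 130 163 171 166] [1042 1045 1045 1059 1074 1139 1134 1135]
175 [167 202 200 167 127 117 122 130 136 141 149 151 134 116 108  97  78  73
  80  90  95 108 151 198 211 208] [1038 1039 1045 1057 1077 1131 1128 1132]
176 [192 208 200 164 124 112 111 112 112 114 117 118 113 109 108 107 105 105
 105 100  97 114 163 206 218 211] [1037 1038 1046 1063 1080 1130 1131 1127]
177 [203 210 198 158 121 111 110 111 110 112 111 111 109 108 106 108 108 109
 107 101  97 118 168 206 210 189] [1037 1037 1044 1065 1125
[... 1152 characters left out ...]
 104 105 105
 102  99 104 107 106 105 103 100] [1056 1064 1109 1104 1108 1106 1108 1104]
186 [182 132 107  94  90  90  92  80  76  78  84  90  95  94  95  96  99  99
  99 100 103 105 104 104 100  89] [1057 1110 1112 1107 1109 1108 1110 1105]
187 [165 119 101  92  89  95 101  84  73  68  64  64  66  67  70  74  77  79
  82  88  95  97  96  96  92  79] [1115 1113 1115 1111 1112 1114 1107 1089]
188 [141 110  95  90  89  90  88  77  68  60  53  52  53  53  54  57  57  59
  61  65  67  69  71  73  76  71] [1114 1118 1116 1111 1114 1114 1114 1085]
189 [121 104  92  85  85  86  81  73  65  55  52  52  51  52  52  53  52  53
  53  53  54  54  55  60  67  65] [1106 1108 1107 1105 1107 1109 1082 1083]
```

```bash
python3 - <<'E'
import cv2,numpy as np
ims=[cv2.imread(f"pics/s{i}.png")[20:320,140:400] for i in (6,7,8,9)]
for i in ims: i[:]=np.clip(i.astype(float)*1.5,0,255)
cv2.imwrite("pics/cmp.png",cv2.resize(np.vstack([np.hstack(ims[:2]),np.hstack(ims[2:])]),None,fx=1,fy=1))
E
```

```text
(no output)
```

View pics/cmp.png

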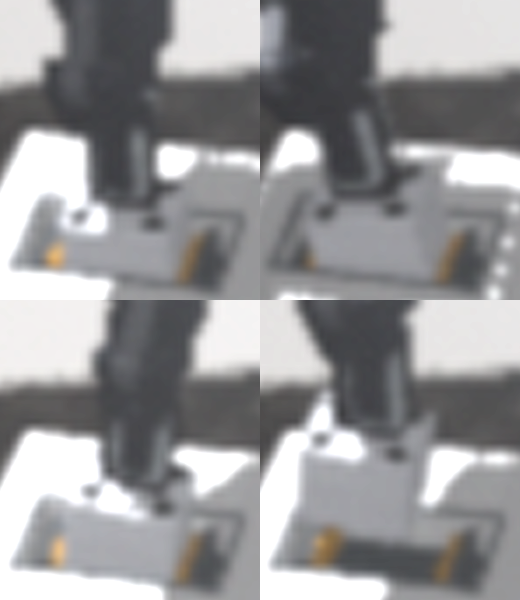

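Request:
step_arm(rows=[[0,0,0,-0.03,-0.008,0,0],[0,0,0,-0.06,-0.017,0,0],[0,0,0,-0.087,-0.025,0,0],[0,0,0,-0.087,-0.025,0,0],[0,0,0,-0.087,-0.025,0,0],[0,0,0,-0.087,-0.025,0,0],[0,0,0,-0.087,-0.025,0,0],[0,0,0,-0.087,-0.025,0,0]])

```text
clock: 13.8
eef_pos: [484.2, -4.6, 130.8]
tcp_rot: [-1.535, 1.48, -1.254]
contact_force: [-0.5, 0.8, -3.3]
opening: 0.126
```

```bash
python3 - <<'E'
from h import *
stat()
p,d=vision.grab_frame("scene"); c=p[155:225,210:300]; cv2.imwrite(f"pics/s11.png",cv2.resize(np.clip(c*1.3,0,255).astype(np.uint8),None,fx=8,fy=8,interpolation=cv2.INTER_CUBIC)[:,:,::-1])
g=cv2.cvtColor(p,cv2.COLOR_RGB2GRAY)
for v in range(170,190,2): print(v,g[v,222:248])
for Q in [(-20,36,79),(-20,84,79),(-20,36,119),(-20,84,119)]: print(Q,((proj("scene",[*h2w(Q[0]+2,Q[1]-1),Q[2]])-[210,155])*8).round())
E
```

```text
13.8 tcp [484.2  -4.6 130.8] h [ 2.2 59.3] tilt xh,yh,z -0.091 -0.003 -0.0 F [-0.5  0.8 -3.3] M [-0.    0.05  0.03] op 0.126
170 [50 51 56 57 61 75 93 92 69 48 46 54 62 64 65 68 74 74 69 77 81 90 90 73
 57 54]
172 [ 76 134 186 183 133  88  64  58  67  87  91  90  83  80  73  65  59  61
  77  94 100  98  88  73  60  58]
174 [134 191 205 189 137 103  88  84  94 102 104 104 103 103 102  93  68  52
  59  79  93  94 100 127 152 140]
176 [190 207 207 190 137 108 106 105 106 106 107 107 106 106 106 105 101 101
 103 102  95  93  96 110 123 111]
178 [206 208 206 192 146 113 107 106 107 107 106 106 106 107 105 105 105 105
 105 102  94  92  93  96 101 103]
180 [209 207 198 171 136 111 104 105 105 104 105 105 105 105 105 105 106 105
 105 103  96  93  94  99 102 102]
182 [206 197 163 118 107 105 105 105 104 105 105 104 104 104 104 104 104 104
 104 102  96  90  86  84  88  88]
184 [199 174 122 102  98 100 103 107 105 105 104 105 105 104 104 104 105 104
 103 102  98  97 100  99  99  97]
186 [179 130 106  92  88  92 108 122 110  89  89  91  92  91  92  93  96  99
 100 101 102 102 102 101  98  87]
188 [140 109  94  88  88 105 124 111  82  62  58  58  53  52  53  55  57  58
  60  62  65  67  69  71  74  70]
(-20, 36, 79) [278. 263.]
(-20, 84, 79) [148. 248.]
(-20, 36, 119) [272. 173.]
(-20, 84, 119) [140. 159.]
```

View pics/s11.png

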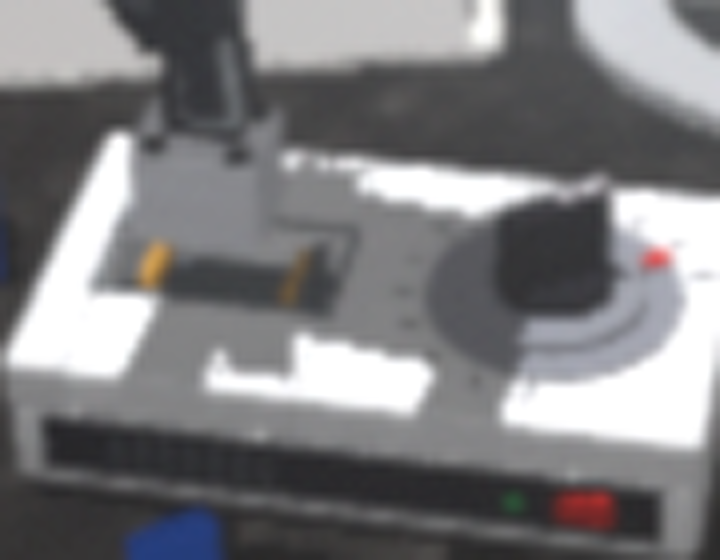

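```bash
python3 - <<'E'
from h import *
stat(); print(order.sign_off())
E
```

```text
13.85 tcp [484.2  -4.6 130.8] h [ 2.2 59.3] tilt xh,yh,z -0.091 -0.003 -0.0 F [ 0.7 -0.1 -2.7] M [ 0.02  0.06 -0.01] op 0.121
the job is handed in; nothing more can be done
None
```

I turned the dial to the red arrow, rocked the block away from the dial and then toward it until it came free, and handed in at 13.85 s. The block was still held over the well at hand-in. The sign-off gives no verdict, so the checks below are my own.

**Dial (disagrees with the task text):**
- I turned the dial about 0.92 rad clockwise seen from above. The text says the arrow lies at 1.9–2.4 rad, reached by turning counterclockwise.
- Both cameras show only one red arrow on the ring, on the clockwise side at about 4.0–4.1 rad in the stated convention, so I went by the pictures.
- In the top view after I let go, the white line was within about 3° of the arrow (about 8° is allowed).

**Rocking:** I tilted the gripper 0.176 rad away from the dial, then 0.152 rad toward it. Going by the line of tube holes in the pictures, the block itself tilted roughly 0.13–0.15 rad each way while still in the well.

**Final hold:**
- The handle slipped a little in the grip, so after the lift the block leaned about 0.1 rad toward the dial. I corrected this by tilting the gripper about 0.09 rad the other way, and the last picture shows about 0.05 rad or less remaining.
- The underside is about 17 mm above the rim from the arm's position. The last picture suggests up to 7 mm more, which would put it slightly above the 1–2 cm asked for but inside the judged 4–40 mm.
- The block is within a few millimetres of the well's centre, and the outside force on the tool was about 3 N, about the block's own weight.

**Bystanders:** they were in their original places in the overall view taken after the lift.

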